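# Clamp a vial in the guarded press

## Task

On the small bench press, push the vial carriage all the way home under the ram, then reach down through the window in the roof of the guard and press the lever fully down, so that the ram clamps the vial's stopper. Do not touch the guard frame or the vial, and leave the bottle, the beaker and the funnel where they stand.

Things in the scene. Friction and masses are not known exactly. Their poses are not given: they have to be found in the camera images.
- push_face (a point): centre of the front face of the carriage's push plate: upright aluminium, 80 mm wide (y), 12 mm thick, 25 to 90 mm above the bench (this point 60 mm). Axes as the press: +x is the way the carriage is pushed home (away from the robot), y left, z up. In front of and under it a fixed tongue with rails, up to 16 mm high. The vial's axis is 95 mm behind this face
- carriage (a joint): travel of the carriage along the press's +x, m: 0 fully out, 0.070 fully home against its stop. It has a drag of about 2.5 N and stays where it is left
- vial: glass vial, 28 mm across, captive in the carriage's steel cup; origin on its axis 14 mm above the bench, stopper top 81 mm above the bench. When home it is under the steel ram and the press's white head (90 mm wide, top 140 mm above the bench, front face 70 mm behind the home push face)
- guard: fixed hood over the lever: aluminium roof plate (top 150 mm above the bench, 4 mm thick) on four posts, clear sides. Axes as the press, +x away from the robot; origin at bench height. The hood covers x -95 to +105 mm, y -8 to +118 mm. The carriage runs beside it at y = -60 mm; its home push face is at x = -125 mm
- window (a point): centre of the rectangular window in the guard's roof, at the roof's top face, 150 mm above the bench; the opening is 84 mm along the press's x and 80 mm along its y, with axes as the guard's. It is the only way in to the lever
- paddle (a point): centre of the top of the lever's paddle, a black plastic plate 45 mm (x) by 42 mm (y) and 12 mm thick, under the window; the frame turns with the lever. It is about 137 mm above the bench with the lever fully up and 108 mm fully down, and moves less than 3 mm sideways
- lever (a joint): angle of the lever, rad: 0 fully up, 0.30 fully down against its stop; it pivots about the press's y axis 98 mm behind the paddle's centre. It needs about 4 N on the paddle's centre and stays where it is left; the ram is geared to it
- bottle: loose glass bottle, 64 mm across and 150 mm tall, blue cap; origin at the centre of its underside
- beaker: loose open glass beaker, 72 mm across and 85 mm tall; origin at the centre of its underside
- funnel: loose funnel standing mouth down, 90 mm across and 105 mm tall; origin at the centre of its underside

How it is judged:
By the outcome, as a careful person would: the job done as asked, in the order asked, and still so for the second after the job is handed in, with the robot touching nothing.
It also fails if it takes over 38 s, if anything falls off the work surface, if the arm or the gripper's body presses on something with over 40 N, if the wrist force passes 120 N, or if a joint passes its speed limit or range.

## Robot

A 7-joint arm with a two-finger parallel gripper is mounted at the origin on the work surface. World frame = base frame: x ahead of the robot, y to its left, z up, the work surface at z = 0. Lengths are in m, angles in degrees, forces in N, time in s.
With the tool pointing down it reaches from about 0.425 to 1.025 m from the base axis. Payload 9.4 kg.
Tool frame: the origin (TCP) lies at the very end of the fingers, on their centre line; the grasp point (between the pads) lies 19 mm behind it; z points along the fingers, y is the direction in which the jaws open and shut (so a half turn about z gives the same grasp; the last joint's range is limited). The gripper opens to 85 mm and grips with 20 to 120 N. Pads are 22 mm wide; open, the fingers measure 114 mm over their backs; the gripper's body (76 mm by 85 mm) begins 54 mm behind the grasp point. The pads swing forward as they close: fully open they stand 13 mm farther back than shut.
Start: joints at [71.923, 34.337, -0.143, 91.639, 0.103, 54.024, -4.572], TCP at [0.171, -0.704, 0.231] pointing down, gripper open.
Joint ranges: [-147.43, 147.43], [-19.82, 112.94], [-74.19, 73.91], [6.32, 146.72], [-59.91, 239.91], [6.04, 106.73], [-150.56, 150.56]. Speed limits (degrees/s): [127.2, 127.2, 172.46, 172.46, 180, 180, 180].

## Interface

Orientations are given as a 3x3 rotation matrix whose columns are the frame's x, y, z axes.
In Python, from cell import * gives the robot as it stands.
- The arm moves only by the tool move_arm, never from a script. Its arguments are lists of equal length, an entry for each row: "travel": the shift along the tool's x, y, z in cm, a list of three; "twist": the turn about the tool's z in rad; "jaw": the opening, from 0 (shut) to 1 (fully open). In form: {"travel": [[x, y, z], ...], "twist": [twist, ...], "jaw": [jaw, ...]}. A call has exactly 10 rows; each row shifts and turns the pose as measured when the row begins, along the tool's axes as they then stand; what a row does not reach is not made up. A row lasts 1/12 s, in which the tool goes at most 41.7 mm and 7.16 degrees, less where a joint would pass 70% of its speed; a pose out of reach is approached as far as the arm can. A call with a gripper value outside its range is refused whole. The fingers move at their own pace and stop on an object; "force" is the grip in N (left out, the last holds). Time passes only in rows, so rows that do not move let the fingers close, or fill a call up. It gives the time, the measured TCP pose, the force and the opening at its end, in the units of the state.
- get_obs(): the state, without advancing time (a new reading comes with each control period).
- grab_frame(name): name is "scene" or "side" or "wrist"; returns (picture, depth): 384x512x3 uint8, blue, green, red; 384x512 float32, m along the optical axis (not along the pixel's ray), 0 where there is no reading.
- camera_params(name): a dict with "fx", "fy", "cx", "cy" (pixels), "xyz" and "orientation" of the camera in the world; the wrist camera has in their place "hand_eye" (4x4, takes a point from camera to tool coordinates, whose origin is the TCP and whose axes are the flange's). Camera axes: x right, y down, z forward; pixel columns grow to the right and rows downward; lengths in m; the calibration is good to about 2 mm. A picture is of the moment at which its call begins: read the wrist's pose just before it. camera_params takes no time and is no camera call.
- finish_job(): hands the job in, once; it reports no verdict.
The state is a dict: "time": time; "qpos": joint angles; "qd": joint speeds; "joint_efforts": joint torques, N m; "eef_pos": TCP position; "tool_rot": TCP orientation; "wrist_force": force on the tool from outside, world axes, zero at the start; "torque": the same for the moment, N m; "gripper_width": finger opening in m.
Only numpy, scipy, OpenCV 4.12 (cv2) and the standard library are available. Lean on these libraries where they do the work, as an engineer would, in place of code of your own. Each camera call takes 0.05 s, during which the arm holds its last target. There are 200 camera calls.

## Working session

There is one attempt and no reset: what is moved stays moved. The work goes in short steps, Python scripts to look and compute and a tool call to move; the robot and the scene stay as the last step left them, time stands still between calls to the robot, and variables do not carry over. Pictures are saved under pics/ and viewed, about 8 in all and at most 12, crops included, and the job is handed in when it is done.

Besides the shell and the picture viewer there is one more tool, called after "Call:" as name([rows], argument=value, ...), one row to a line, values as JSON. move_arm: Moves the arm, as the interface text tells. Its arguments: {"type":"object","properties":{"travel":{"type":"array","items":{"type":"array","items":{"type":"number"}}},"twist":{"type":"array","items":{"type":"number"}},"jaw":{"type":"array","items":{"type":"number"}},"force":{"type":"number"}},"required":["travel","twist","jaw"]}

```bash
mkdir -p pics
cat > h.py <<'E'
from cell import *
import numpy as np, cv2
def snap(n,f):
    o=get_obs(); im,d=grab_frame(n); cv2.imwrite(f'pics/{f}.png',im); np.savez(f'{f}.npz',im=im,d=d,p=np.array(o['eef_pos']),R=np.array(o['tool_rot'])); return o,im,d
E
python3 - <<'E'
from h import *
for n in('scene','side'):
    o,im,d=snap(n,n+'0'); print(camera_params(n))
o,im,d=snap('wrist','wrist0')
print(camera_params('wrist')); print(o)
a=cv2.imread('pics/scene0.png');b=cv2.imread('pics/side0.png')
E
```

```text
{'fx': 384.04530412648796, 'fy': 384.04530412648796, 'cx': 254.9877906409475, 'cy': 192.03164637539513, 'xyz': array([ 0.13431106, -0.43897745,  0.79278318]), 'orientation': array([[ 0.67269125, -0.53752351,  0.50848299],
       [-0.73992242, -0.48762795,  0.46339378],
       [-0.00113454, -0.68795891, -0.72574875]])}
{'fx': 434.80463576640784, 'fy': 434.80463576640784, 'cx': 257.548471093652, 'cy': 187.13566145360426, 'xyz': array([0.20819172, 0.59332277, 0.59591336]), 'orientation': array([[-0.83946221, -0.30533763,  0.44952433],
       [-0.54340382,  0.46567681, -0.69846789],
       [ 0.00393547, -0.83061064, -0.55683972]])}
{'fx': 318.8493959996523, 'fy': 318.8493959996523, 'cx': 252.31926551976164, 'cy': 197.97815843297323, 'hand_eye': array([[ 5.29444970e-04, -9.60264527e-01, -2.79090949e-01,
         7.11138449e-02],
       [ 9.99999843e-01,  4.56633892e-04,  3.25899349e-04,
         6.37799678e-04],
       [-1.85507197e-04, -2.79091078e-01,  9.60264618e-01,
        -1.42727721e-01],
       [ 0.00000000e+00,  0.00000000e+00,  0.00000000e+00,
         1.00000000e+00]])}
{'time': 0.1, 'qpos': array([71.92460178, 34.37940796, -0.14475476, 91.6762692 ,  0.10280451,
       54.02311453, -4.57249134]), 'qd': array([-0.03077934,  0.068908  , -0.06159147,  0.0192895 ,  0.02718848,
       -0.01364278, -0.05161947]), 'joint_efforts': array([ 5.08572586e-03, -7.77984738e+01,  1.56975288e+00, -2.58626658e+01,
        1.26243974e-02,  5.48575263e-03,  2.38425940e-05]), 'eef_pos': array([ 0.17135271, -0.70403172,  0.23051066]), 'tool_rot': array([[ 9.71619805e-01,  2.36547563e-01, -4.52841320e-04],
       [ 2.36547959e-01, -9.71618949e-01,  1.29633717e-03],
       [-1.33343808e-04, -1.36666556e-03, -9.99999057e-01]]), 'wrist_force': array([-0.01584327,  0.00921424,  0.62830073]), 'torque': array([ 0.02568057, -0.0496877 , -0.02332576]), 'gripper_width': 0.08544239571597312}
```

View pics/scene0.png

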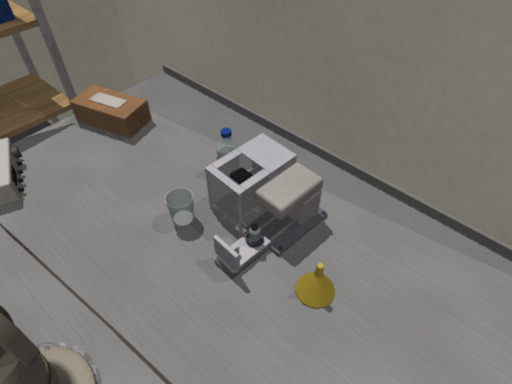

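View pics/side0.png

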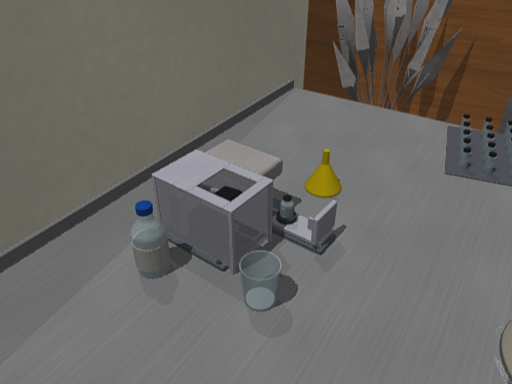

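Scene view: the guard roof is around (250,165), with the window and black paddle at (242,176). The white head is at (290,185), the push plate at (227,250), the beaker at (181,208), the funnel at (316,288) and the bottle at (226,145). In the side view the roof is around (213,185) and the plate at (324,222).

```bash
cat >> h.py <<'E'
def cloud(f,n):
    z=np.load(f+'.npz'); c=camera_params(n); d=z['d']
    v,u=np.mgrid[:384,:512]
    P=np.dstack([(u-c['cx'])/c['fx']*d,(v-c['cy'])/c['fy']*d,d])
    if n=='wrist':
        H=c['hand_eye']; P=P@H[:3,:3].T+H[:3,3]; P=P@z['R'].T+z['p']
    else: P=P@np.array(c['orientation']).T+c['xyz']
    P[d<=0]=np.nan
    return P,z['im']
E
python3 - <<'E'
from h import *
for n in('scene','side'):
    P,im=cloud(n+'0',n); z=P[...,2]
    reg=(np.abs(P[...,0]-.7)<.35)&(np.abs(P[...,1])<.6)
    m=reg&(z>.145)&(z<.158)
    k,l,s,c=cv2.connectedComponentsWithStats(m.astype(np.uint8))
    for i in np.argsort(-s[1:,4])[:3]+1:
        if s[i,4]<30: continue
        q=P[l==i]; r=cv2.minAreaRect(q[:,:2].astype(np.float32)); print(n,'z150',s[i],np.nanmedian(q,0).round(4),r, cv2.boxPoints(r).round(3).tolist())
    for lo,hi in((.132,.144),(.083,.097)):
      m=reg&(z>lo)&(z<hi); k,l,s,c=cv2.connectedComponentsWithStats(m.astype(np.uint8),connectivity=4)
      for i in np.argsort(-s[1:,4])[:5]+1:
        if s[i,4]<15: continue
        q=P[l==i]; r=cv2.minAreaRect(q[:,:2].astype(np.float32)); print(n,lo,s[i],im[l==i].mean(0).round(),np.nanmedian(q,0).round(4),np.round(r[0],4),np.round(r[1],4),r[2])
s=cv2.imread('pics/scene0.png')[120:310,140:350]; cv2.imwrite('pics/c1.png',cv2.resize(s,None,fx=3.5,fy=3.15,interpolation=cv2.INTER_CUBIC))
E
```

```text
scene z150 [ 204  134   93   62 2037] [0.6754 0.0454 0.1485] ((0.6570592522621155, 0.05197242647409439), (0.1289290189743042, 0.20119062066078186), 86.40730285644531) [[0.5529999732971191, -0.006000000052154064], [0.753000020980835, -0.01899999938905239], [0.7609999775886536, 0.10999999940395355], [0.5609999895095825, 0.12300000339746475]]
scene z150 [220 128  11   8  64] [0.7    0.1869 0.1481] ((0.6997824311256409, 0.18653768301010132), (0.028359226882457733, 0.027384454384446144), 45.1304817199707) [[0.6800000071525574, 0.1860000044107437], [0.6990000009536743, 0.16699999570846558], [0.718999981880188, 0.18700000643730164], [0.699999988079071, 0.20600000023841858]]
scene 0.132 [ 255  163   68   49 1716] [147. 152. 157.] [ 0.6586 -0.0679  0.1384] [ 0.6656 -0.0651] [0.0899 0.155 ] 86.05128479003906
scene 0.132 [205 157  91  42 268] [82. 80. 81.] [ 0.5964 -0.0051  0.1374] [0.6266 0.0085] [0.104  0.2329] 54.956825256347656
scene 0.132 [220 133  11   6  34] [78. 58. 47.] [0.6922 0.1775 0.1384] [0.694  0.1813] [0.0121 0.0275] 43.13518524169922
scene 0.083 [213 235  26  24 177] [149. 147.
[... 1553 characters left out ...]
 [0.695  0.1964 0.1392] [0.6981 0.1935] [0.0287 0.0123] 54.603179931640625
side 0.083 [155 197 118  45 664] [86. 82. 82.] [0.6074 0.11   0.09  ] [0.6365 0.099 ] [0.2351 0.1083] 28.291248321533203
side 0.083 [130 226  36  21 279] [101. 101.  94.] [0.6839 0.208  0.0915] [0.6952 0.1984] [0.0625 0.0371] 45.929107666015625
side 0.083 [313 200  24  24 184] [138. 130. 130.] [ 0.4634 -0.0448  0.0883] [ 0.4643 -0.0476] [0.0791 0.0121] 87.06039428710938
side 0.083 [207 178  26  10  94] [88. 85. 86.] [ 0.6976 -0.0084  0.0911] [ 0.691  -0.0081] [0.0047 0.0692] 86.22991943359375
side 0.083 [323 153   7   7  38] [ 16.  93. 106.] [ 0.5522 -0.2359  0.0907] [ 0.5533 -0.2384] [0.0149 0.0102] 27.31121063232422
```

View pics/c1.png

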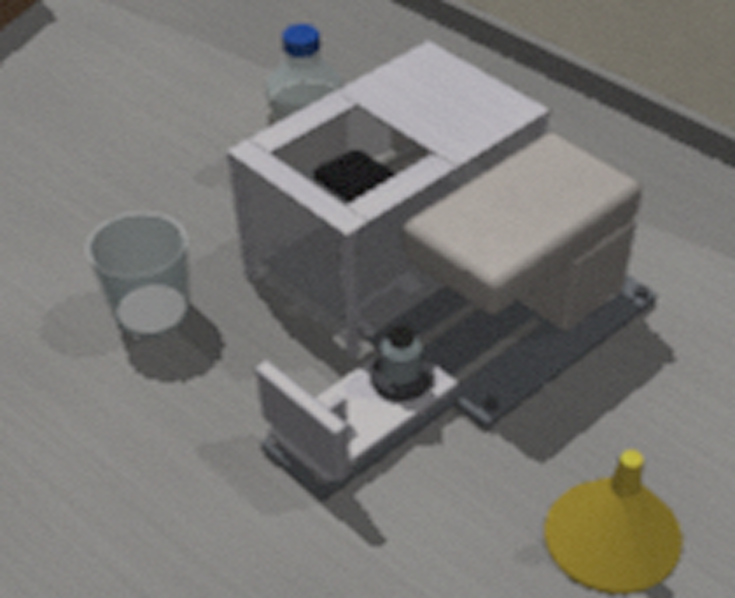

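The crop shows the press turned about -4°, the carriage out and the paddle visible through the window. I'll get the window and paddle from the existing frames and start the approach.

Run:
```python
from h import *
t=np.radians(-3.8); ex=np.array([np.cos(t),np.sin(t)]); ey=np.array([-ex[1],ex[0]])
for n,c in(('scene',(.657,.052)),('side',(.6614,.0521))):
    O=np.array(c)-.005*ex-.055*ey
    P,im=cloud(n+'0',n); z=P[...,2]; q=P[...,:2]-O; x=q@ex; y=q@ey
    roof=(z>.145)&(z<.158)
    m=roof&(abs(y-.055)<.02)&(x>-.1)&(x<.11); h=np.histogram(x[m],np.arange(-.1,.11,.004)); print(n,'x',h[0])
    for xs in((-.06,0),):
        m=roof&(x>-.065)&(x<-.02)&(y>-.01)&(y<.12); h=np.histogram(y[m],np.arange(-.012,.124,.004)); print('y',h[0])
    hs=(x>-.09)&(x<.03)&(y>0)&(y<.11)&(im.max(2)<40)&(z>.08)
    k,l,s,cc=cv2.connectedComponentsWithStats(hs.astype(np.uint8)); i=1+np.argmax(s[1:,4]); w=l==i
    print('paddle',s[i],np.nanmedian(P[w],0),np.nanmin(x[w]),np.nanmax(x[w]),np.nanmin(y[w]),np.nanmax(y[w]),np.median(x[w]),np.median(y[w]),'O',O)
```

```text
scene x [ 0 21 21 18 19 19  6  0  0  0  0  0  0  0  0  0  0  0  0  0  0  0  0  0
  0  0  0 24 13 18 19 16 18 15 19 15 16 18 17 15 18 16 14 18 14 14 16 10
 21 12 17  3]
y [ 4 29 22 26 22 20 14  0  0  0  0  0  0  0  0  0  0  0  0  0  0  0  0  0
  0  0 16 21 18 22 18 17  9]
paddle [230 168  22  16 188] [0.61781459 0.05112266 0.12854266] -0.05399198002824649 -0.0017745931219780816 0.03291968033010165 0.07403402802445615 -0.033861351023243676 0.05147319977436429 O [ 0.64836593 -0.00254771]
side x [ 0 37 26 28 28 23  8  0  0  0  0  0  0  0  0  0  0  0  0  0  0  0  0  0
  0  0  3 30 26 25 21 20 25 19 22 26 23 22 22 23 21 21 18 20 20 23 20 20
 22 17 20  1]
y [ 3 21 26 22 30 21 45  3  0  0  0  0  0  0  0  0  0  0  0  0  0  0  0  0
  0  0  5 32 32 35 30 36 41]
paddle [215 186  27  15 206] [0.62041117 0.05395869 0.12931344] -0.05388438951497309 -0.012219839467560898 0.03627313564082898 0.07263184810284083 -0.03581213805294972 0.05478026687292491 O [ 0.65276593 -0.00244771]
```

Call:
move_arm([
  [0,0,0],
  [0,0,0],
  [0,0,0],
  [1.7,-3.5,0],
  [1.7,-3.5,0],
  [1.7,-3.5,0],
  [1.7,-3.5,0],
  [1.7,-3.5,0],
  [1.7,-3.5,0],
  [1.7,-3.5,0],
], twist=[0.1,0.1,0.105,0,0,0,0,0,0,0], jaw=[0,0,0,0,0,0,0,0,0,0])

```text
time: 0.98
eef_pos: [0.3064, -0.4674, 0.2258]
tool_rot: [[0.995, -0.097, -0.006], [-0.097, -0.995, 0.001], [-0.006, -0.001, -1.0]]
wrist_force: [1.4, -0.6, -0.2]
gripper_width: 0.0001
```

Call:
move_arm([
  [2.4,-3.2,0],
  [2.2,-3.2,0],
  [1.5,-3.6,0],
  [1.2,-3.8,0],
  [1,-3.9,0],
  [0.8,-4,0],
  [0.6,-4,0],
  [0.3,-4,0],
  [0.2,-4,0],
  [0,-3.5,0],
], twist=[-0.03,0,0,0,0,0,0,0,0,0], jaw=[0,0,0,0,0,0,0,0,0,0])

```text
time: 1.82
eef_pos: [0.4398, -0.0881, 0.2255]
tool_rot: [[0.998, -0.064, -0.002], [-0.064, -0.998, 0.001], [-0.002, -0.0, -1.0]]
wrist_force: [0.7, -1.4, 1.0]
gripper_width: 0.0001
```

Call:
move_arm([
  [-0.6,-2,0],
  [-0.4,-2,0],
  [0,0,2],
  [0,0,3],
  [0,0,3],
  [0,0,3],
  [0,0,2],
  [0,0,2],
  [0,0,1],
  [0,0,0],
], twist=[0,0,0,0,0,0,0,0,0,0], jaw=[0,0,0,0,0,0,0,0,0,0])

```text
time: 2.65
eef_pos: [0.4362, -0.0331, 0.0613]
tool_rot: [[0.999, -0.046, 0.008], [-0.046, -0.999, 0.004], [0.007, -0.005, -1.0]]
wrist_force: [0.1, -0.2, -0.5]
gripper_width: -0.0
```

Run:
```python
from h import *
o,im,d=snap('scene','scene1'); print(o['eef_pos'],o['wrist_force'])
a=im[120:310,140:350]; o,im,d=snap('side','side1'); b=im[120:310,150:360]
cv2.imwrite('pics/c2.png',np.hstack([cv2.resize(x,(400,362)) for x in(a,b)]))
```

```text
[ 0.4361765  -0.03311299  0.0612883 ] [ 0.13699216 -0.23008683 -0.48208986]
```

View pics/c2.png

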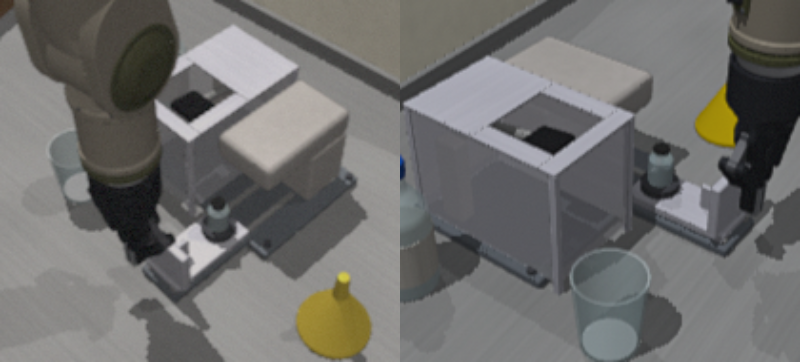

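Call:
move_arm([
  [0,1,0.2],
  [0,0.7,0.2],
  [0,0,0],
  [0.5,0,0],
  [0.7,0,0],
  [0.8,0,0],
  [0.8,0,0],
  [0.8,0,0],
  [0.8,0,0],
  [0.5,0,0],
], twist=[0.02,0,0,0,0,0,0,0,0,0], jaw=[0,0,0,0,0,0,0,0,0,0])

```text
time: 3.58
eef_pos: [0.4865, -0.0567, 0.0626]
tool_rot: [[0.998, -0.07, 0.008], [-0.07, -0.998, 0.004], [0.007, -0.005, -1.0]]
wrist_force: [-3.7, -0.4, -0.6]
gripper_width: 0.0002
```

Call:
move_arm([
  [0.6,0,0],
  [0.5,0,0],
  [0.4,0,0],
  [0.3,0,0],
  [0.3,0,0],
  [0.3,0,0],
  [0.3,0,0],
  [0.3,0,0],
  [0.3,0,0],
  [0.3,0,0],
], twist=[0,0,0,0,0,0,0,0,0,0], jaw=[0,0,0,0,0,0,0,0,0,0])

```text
time: 4.42
eef_pos: [0.5125, -0.0585, 0.0624]
tool_rot: [[0.997, -0.069, -0.018], [-0.069, -0.998, 0.005], [-0.018, -0.003, -1.0]]
wrist_force: [-11.8, 0.4, 10.1]
gripper_width: -0.0001
```

Call:
move_arm([
  [0.3,0,0],
  [0.3,0,0],
  [0.3,0,0],
  [0.4,0,0],
  [0.4,0,0],
  [0.4,0,0],
  [0.4,0,0],
  [0.4,0,0],
  [0.4,0,0],
  [0.4,0,0],
], twist=[0,0,0,0,0,0,0,0,0,0], jaw=[0,0,0,0,0,0,0,0,0,0])

```text
time: 5.25
eef_pos: [0.5107, -0.0586, 0.0624]
tool_rot: [[0.994, -0.067, -0.09], [-0.067, -0.998, 0.007], [-0.09, -0.001, -0.996]]
wrist_force: [-13.9, 0.7, 12.6]
gripper_width: 0.0
```

Run:
```python
from h import *
o,im,d=snap('scene','scene2'); print(o['eef_pos'],o['wrist_force'])
a=im[120:310,140:350]; o,im,d=snap('side','side2'); b=im[120:310,150:360]
cv2.imwrite('pics/c3.png',np.hstack([cv2.resize(x,(400,362)) for x in(a,b)]))
```

```text
[ 0.51071726 -0.05858736  0.06239994] [-13.91800133   0.68468728  12.60705945]
```

View pics/c3.png

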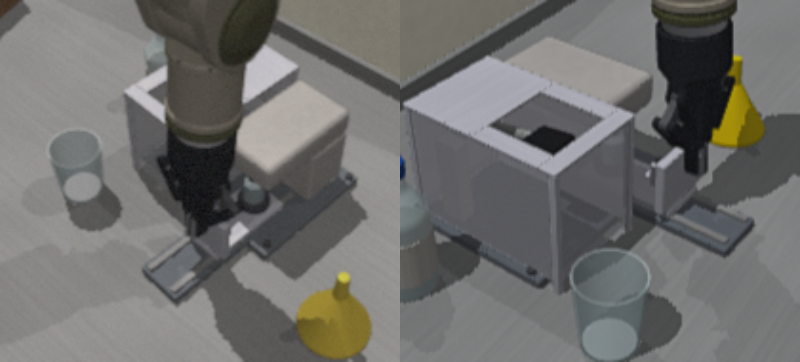

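Call:
move_arm([
  [-0.5,0,0],
  [-1,0,0],
  [-2,0,0],
  [-2,0,0],
  [-1,0,-1],
  [0,0,-3],
  [0,0,-4],
  [0,0,-4],
  [0,0,-3],
  [0,0,0],
], twist=[0,0,0,0,0,0,0,0,0,0], jaw=[0,0,0,0,0,0,0,0,0,0])

```text
time: 6.18
eef_pos: [0.4591, -0.054, 0.2244]
tool_rot: [[0.995, -0.066, -0.077], [-0.065, -0.998, 0.007], [-0.077, -0.002, -0.997]]
wrist_force: [1.1, -0.2, -0.5]
gripper_width: 0.0001
```

Run:
```python
from h import *
ims=[]
t=np.radians(-3.8); ex=np.array([np.cos(t),np.sin(t)]); ey=np.array([-ex[1],ex[0]])
for n,c in(('scene',(.657,.052)),('side',(.6614,.0521))):
    o,im,d=snap(n,n+'3'); ims.append(im)
    O=np.array(c)-.005*ex-.055*ey
    P,_=cloud(n+'3',n); z=P[...,2]; q=P[...,:2]-O; x=q@ex; y=q@ey
    m=(z>.085)&(z<.095)&(abs(y+.06)<.045)&(x>-.2)&(x<-.08)
    print(n,m.sum(),np.median(x[m]),np.median(y[m]),np.percentile(x[m],[2,98]),np.percentile(y[m],[2,98]),'old plate mid',(np.array([.4599,-.0517] if n=='scene' else [.4643,-.0476])-O)@ex)
print(o['eef_pos'],o['wrist_force'],o['tool_rot'])
cv2.imwrite('pics/c4.png',np.hstack([cv2.resize(x,(400,362)) for x in(ims[0][120:310,140:350],ims[1][120:310,150:360])]))
```

```text
scene 147 -0.12028537944214956 -0.06256803903351767 [-0.1254532  -0.11387002] [-0.09843062 -0.02421011] old plate mid -0.18479406592888314
side 152 -0.12078054323002399 -0.05559376737749021 [-0.12502645 -0.11352165] [-0.09525951 -0.02088873] old plate mid -0.18505916153048307
[ 0.45836985 -0.05391774  0.22263316] [0.24354466 0.29729175 0.45576656] [[ 0.99481725 -0.06542151 -0.0778374 ]
 [-0.06503749 -0.99785493  0.00746121]
 [-0.07815856 -0.00236019 -0.99693815]]
```

View pics/c4.png

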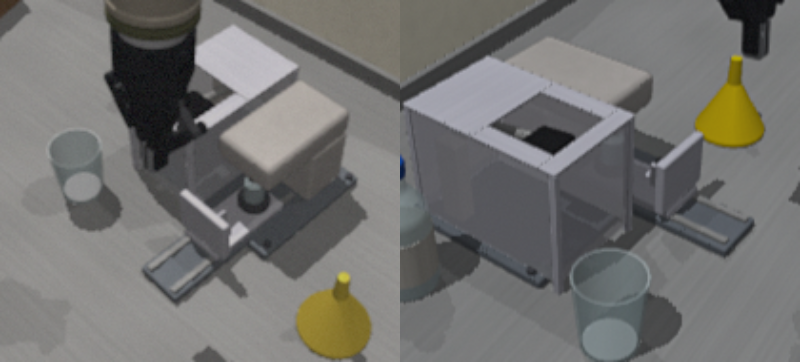

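Plate face now at press x = -125 mm in both views, so the carriage is home. It also resisted 14 N against a 2.5 N drag. Next I'll go over the window.

Call:
move_arm([
  [2,-1.5,-0.2],
  [2.6,-2,-0.2],
  [2.6,-2,-0.2],
  [2.6,-2,-0.2],
  [2.6,-2,-0.2],
  [2,-1.4,-0.2],
  [1.1,-0.8,0],
  [0,0,0],
  [0,0,0],
  [0,0,0],
], twist=[0,0,0,0,0,0,0,0,0,0], jaw=[0,0,0,0,0,0,0,0,0,0])

```text
time: 7.12
eef_pos: [0.6201, 0.0569, 0.2038]
tool_rot: [[0.993, -0.067, -0.096], [-0.067, -0.998, 0.006], [-0.096, 0.001, -0.995]]
wrist_force: [-1.0, -0.4, -0.2]
gripper_width: -0.0001
```

Run:
```python
from h import *
o,im,d=snap('wrist','wrist4'); p=o['eef_pos'];R=np.array(o['tool_rot']);print(p,R.round(3))
D=np.array([.6217,.0535,p[2]])-p; print('tool cm',(R.T@D*100).round(2), 'down10cm tool', (R.T@[0,0,-.1]*100).round(2))
ims=[im]; P,_=cloud('wrist4','wrist'); z=P[...,2]
t=np.radians(-3.8); ex=np.array([np.cos(t),np.sin(t)]); ey=np.array([-ex[1],ex[0]])
q=P[...,:2]-np.array([.6505,-.0025]); x=q@ex;y=q@ey
w=(z>.1)&(z<.142)&(im.max(2)<45)&(x>-.08)&(x<.01)&(y>.01)&(y<.095); print('paddle wrist',w.sum(),np.nanmedian(P[w],0),np.percentile(x[w],[3,97]) if w.any() else 0,np.percentile(y[w],[3,97]) if w.any() else 0)
_,im,_=snap('scene','scene4'); a=im[120:310,140:350]
cv2.imwrite('pics/c5.png',np.hstack([cv2.resize(ims[0],(400,300)),cv2.resize(a,(400,300))]))
```

```text
[0.62011655 0.05692636 0.20381498] [[ 0.993 -0.067 -0.096]
 [-0.067 -0.998  0.006]
 [-0.096  0.001 -0.995]]
tool cm [ 0.18  0.33 -0.02] down10cm tool [ 0.96 -0.01  9.95]
paddle wrist 3364 [0.62764692 0.05287004 0.12955496] [-0.04711855 -0.00732755] [0.03471841 0.0724182 ]
```

View pics/c5.png

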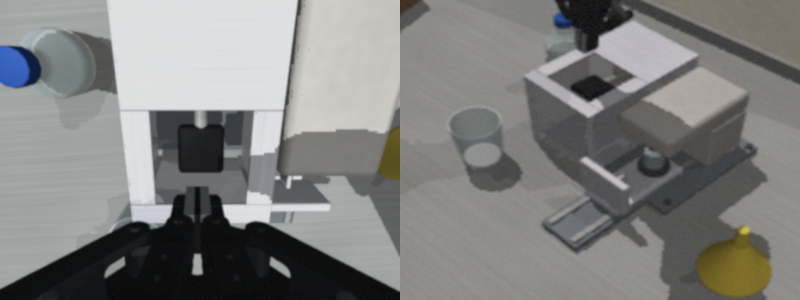

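Call:
move_arm([
  [0.5,0.4,0],
  [0.15,0,1],
  [0.2,0,2],
  [0.2,0,2],
  [0.05,0,0.5],
  [0,0,0.3],
  [0,0,0.3],
  [0,0,0.3],
  [0,0,0.3],
  [0,0,0],
], twist=[0,0,0,0,0,0,0,0,0,0], jaw=[0,0,0,0,0,0,0,0,0,0])

```text
time: 8.05
eef_pos: [0.6242, 0.046, 0.1359]
tool_rot: [[0.993, -0.074, -0.09], [-0.074, -0.997, 0.005], [-0.09, 0.002, -0.996]]
wrist_force: [-0.7, -0.6, -0.3]
gripper_width: -0.0
```

Call:
move_arm([
  [0.1,-0.5,0],
  [0,0,0.3],
  [0.03,0,0.4],
  [0.03,0,0.4],
  [0.03,0,0.4],
  [0.03,0,0.4],
  [0.03,0,0.4],
  [0,0,0.4],
  [0,0,0.4],
  [0,0,0.4],
], twist=[0,0,0,0,0,0,0,0,0,0], jaw=[0,0,0,0,0,0,0,0,0,0])

```text
time: 8.88
eef_pos: [0.6256, 0.0521, 0.1085]
tool_rot: [[0.994, -0.075, -0.085], [-0.075, -0.997, 0.006], [-0.085, 0.0, -0.996]]
wrist_force: [-16.2, -1.3, 60.5]
gripper_width: 0.0001
```

Call:
move_arm([
  [0,0,-0.3],
  [0,0,-1],
  [-0.2,0,-2],
  [-0.2,0,-3],
  [-0.2,0,-3],
  [-0.2,0,-3],
  [0,0,-3],
  [0,0,0],
  [-1,0,0],
  [0,0,0],
], twist=[0,0,0,0,0,0,0,0,0,0], jaw=[0,0,0,0,0,0,0,0,0,0])

```text
time: 9.72
eef_pos: [0.6223, 0.0524, 0.27]
tool_rot: [[0.994, -0.076, -0.08], [-0.075, -0.997, 0.007], [-0.08, -0.001, -0.997]]
wrist_force: [-1.5, 0.2, 0.5]
gripper_width: 0.0001
```

Run:
```python
from h import *
o,im,d=snap('wrist','wrist5'); p=o['eef_pos'];print(p,o['wrist_force'])
t=np.radians(-3.8); ex=np.array([np.cos(t),np.sin(t)]); ey=np.array([-ex[1],ex[0]])
for f in('wrist4','wrist5'):
    P,i2=cloud(f,'wrist'); z=P[...,2]; q=P[...,:2]-np.array([.6505,-.0025]); x=q@ex;y=q@ey
    w=(z>.09)&(z<.142)&(i2.max(2)<45)&(x>-.08)&(x<.01)&(y>.03)&(y<.075)
    A=np.c_[x[w]+.0275,np.ones(w.sum())]; c=np.linalg.lstsq(A,z[w],rcond=None)[0]; r=(z>.145)&(z<.156)&(x>.02)&(x<.09)&(y>0)&(y<.11)
    print(f,w.sum(),'paddle z med',np.median(z[w]),'slope,z0',c,'roof z',np.median(z[r]))
ims=[im]
for n in('scene','side'):
    _,i,_=snap(n,n+'5'); ims.append(i); O=np.array((.657,.052) if n=='scene' else (.6614,.0521))-.005*ex-.055*ey
    P,_=cloud(n+'5',n); z=P[...,2]; q=P[...,:2]-O; x=q@ex; y=q@ey
    m=(z>.085)&(z<.095)&(abs(y+.06)<.045)&(x>-.2)&(x<-.08); print(n,m.sum(),np.percentile(x[m],[2,50,98]))
cv2.imwrite('pics/c6.png',np.hstack([cv2.resize(x,(400,362)) for x in(ims[1][120:310,140:350],ims[2][120:310,150:360])]))
```

```text
[0.62225867 0.05235872 0.27003462] [-1.45293939  0.2332082   0.45450392]
wrist4 3364 paddle z med 0.12955055078669175 slope,z0 [-0.13107204  0.12956857] roof z 0.15003903601759183
wrist5 1777 paddle z med 0.10804740959689896 slope,z0 [0.07385498 0.10797694] roof z 0.1500199521087997
scene 146 [-0.12513646 -0.12033948 -0.1140162 ]
side 154 [-0.12543948 -0.12075738 -0.11346044]
```

View pics/c6.png

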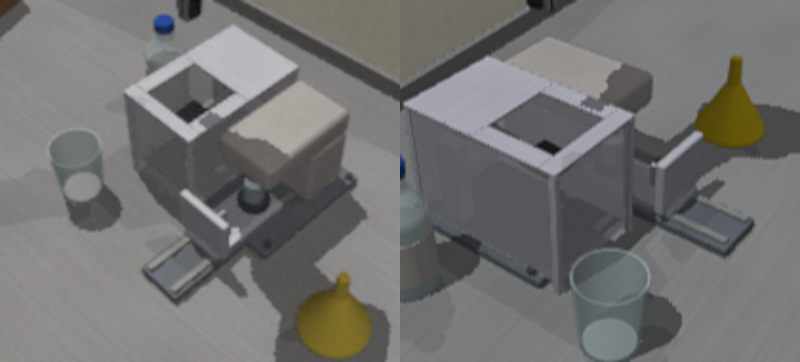

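The paddle is at 108 mm, which is fully down. The carriage is home, the loose items haven't moved and the arm is clear.

```bash
python3 -c "
from h import *
print(finish_job())"
```

```text
the job is handed in; nothing more can be done
None
```

I pushed the carriage home with closed fingers, pressed the lever down through the roof window, pulled the arm clear and handed the job in at about 10 s.

**Carriage:** The push-plate face measures -125 mm in guard axes from both cameras, which is the stated home position. It stopped at about 14 N against a drag of about 2.5 N. It had only about 65 mm to go rather than 70, so it seems to have started about 5 mm in.

**Lever:** The paddle centre measures 108.0 mm above the bench, matching the stated fully-down height. It started at about 129.5 mm rather than 137, so the lever was probably already partly down. I pressed with the fingertips against the stop. The wrist force read 60 N there, below the 120 N limit but more than was needed.

**Other objects:** The bottle, beaker and funnel look unmoved in the last pictures. I saw no sign of the arm touching the guard or the vial, and it ended about 12 cm above the roof with almost no force on it.

**Not checked:**
- The tool tilted about 5° while pushing against the carriage stop and could not be straightened. It still fitted through the window with room to spare.
- I did not see the ram on the stopper directly; I judged the clamping only from the lever position.

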